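Stack the wooden rings on the bedside lamp

TASK

Put the two wooden rings on the lamp's stem, the wide one first and the narrow one on top of it, pushing each down past the spring barbs on the stem until it is fully home: the wide ring flat on the lamp's base, the narrow ring flat on the wide one. Leave the other things on the table where they are.

Things in the scene. Friction and masses are not known exactly. Their poses are not given: they have to be found in the camera images.
- lamp: Base and stem of a table lamp, upright, fixed to the table. Origin: centre of its underside, on the table; z up. Dark steel disc 136 mm across, 30 mm high; from its middle rises a bright steel stem, 18 mm diameter, tapering at the top from 18 mm at 113 mm to 8 mm at 123 mm above the table.
- lamp_barbs (a point): Point on the stem's axis 79 mm above the table, level with the lower tips of four thin spring barbs, 90 degrees apart along the lamp's x and y. They are hinged in the stem at 104 mm above the table and spread downward to 28 mm across at the tips. A level push of about 3 to 8 N on a ring folds them in; once it is past they spring out above it, so it cannot be lifted off again.
- lamp_stem_top (a point): Tip of the stem, 123 mm above the table. A ring let go over the stem stays hanging on the barbs, its underside about 85 to 97 mm above the table, until it is pushed
- lamp_seat (a point): Point on the stem's axis on the top face of the lamp's disc, 30 mm above the table, where the first ring must lie; z up
- ring_wide: The wider of two plain pale wooden rings: 64 mm outside diameter, 22 mm bore, 26 mm high, about 58 g, alike on both faces, lying flat on the table. Origin: centre of its underside, on the bore's axis; z along the bore
- ring_wide_mid (a point): Centre of the wide ring, 13 mm above its underside
- ring_narrow: The narrower of the two plain pale wooden rings: 48 mm outside diameter, 22 mm bore, 20 mm high, about 27 g, alike on both faces, lying flat on the table. The two rings lie either side of the lamp, either one on the left. Origin: centre of its underside, on the bore's axis; z along the bore
- ring_narrow_mid (a point): Centre of the narrow ring, 10 mm above its underside
- screwdriver: Bystander: black-handled screwdriver, 170 mm long, lying between the lamp and the left-hand ring. Origin: centre of its underside
- remote: Bystander: black remote control, 150 x 36 x 16 mm, lying between the lamp and the right-hand ring. Origin: centre of its underside
- tablet: Bystander: tablet computer, 170 x 240 x 8 mm, lying beyond the lamp. Origin: centre of its underside
- tumbler: Bystander: glass tumbler, 72 mm wide, 90 mm tall, standing beyond the right-hand ring. Origin: centre of its underside
- clock: Bystander: round white alarm clock, 95 mm tall, standing beyond the left-hand ring. Origin: centre of its underside
- box: Bystander: closed wooden box, 77 x 192 x 42 mm, at the far left. Origin: centre of its underside
- book: Bystander: blue book, 130 x 200 x 26 mm, at the right. Origin: centre of its underside
- jug: Bystander: white jug with dried stalks, 130 mm wide and 220 mm tall (stalks to 350 mm), at the left. Origin: centre of its underside
Not all that is in view belongs to the job. What is shaped like the ring_wide but green or turquoise is not meant.

How it is judged (in metres and radians):
On the way, in this order (a step that is already met when the one before it is completed fails the run):
1. the wide ring is home on the lamp's base (z of ring_wide_mid in the frame of lamp_seat between 0.011 and 0.015 m and horizontal distance between ring_wide_mid and lamp_seat below 0.004 m and angle between the z axis of ring_wide and the z axis of lamp_seat, either way round below 0.08 rad), for 0.2 s.
2. the narrow ring is home on the wide ring (all of step 1 and z of ring_narrow_mid in the frame of lamp_seat between 0.034 and 0.038 m and horizontal distance between ring_narrow_mid and lamp_seat below 0.004 m and angle between the z axis of ring_narrow and the z axis of lamp_seat, either way round below 0.08 rad), for 0.2 s.
At the end, for the whole second after the job is handed in: The wide ring lies flat on the lamp's base and the narrow ring flat on the wide one, both around the stem below the barbs: each at its height within 2 mm, centred within 4 mm and level within 0.08 rad, at rest (all of step 2 and linear speed of each of ring_wide, ring_narrow below 0.02 m/s); the robot touches nothing.
It fails at once if a bystander (screwdriver, remote, tablet, tumbler, clock, box, book, jug) is moved by more than 20 mm (distance of any of screwdriver, remote, tablet, tumbler, clock, box, book, jug from where it was at the start of the episode above 0.02 m).
It also fails if it takes over 64 s, if anything falls off the work surface, if the arm or the gripper's body presses on something with over 40 N, if the wrist force passes 120 N, or if a joint passes its speed limit or range.

ROBOT

A 6-joint arm with a two-finger parallel gripper is mounted at the origin on the work surface. World frame = base frame: x ahead of the robot, y to its left, z up, the work surface at z = 0. Lengths are in m, angles in degrees, forces in N, time in s.
With the tool pointing down it reaches from about 0.25 to 0.725 m from the base axis. Payload 9.7 kg.
Tool frame: the origin (TCP) lies between the finger pads; the fingertips stand 22 mm ahead of it and the grasp point (between the pads) lies 3 mm ahead of it; z points along the fingers, y is the line along which they close (so a half turn about z gives the same grasp; the last joint's range is limited). The gripper opens to 85 mm and grips with 20 to 120 N. Pads are 22 mm wide; open, the fingers measure 114 mm over their backs; the gripper's body (76 mm by 85 mm) begins 54 mm behind the grasp point. The pads swing forward as they close: fully open they stand 13 mm farther back than shut.
Start: joints at [63.312, 4.979, 10.078, 95.1, 0, 90], TCP at [0.247, 0.491, 0.253] pointing down, gripper open.
Joint ranges: [-179.16, 179.16], [-48.56, 103.87], [-65.8, 70.77], [-126.05, 130.52], [-82.76, 87.17], [-180, 180]. Speed limits (degrees/s): [127.2, 127.2, 147.25, 180, 180, 180].

INTERFACE

Orientations are given as [roll, pitch, yaw] about the fixed x, y, z axes, in that order (R = Rz(yaw) Ry(pitch) Rx(roll)).
In Python, from workcell import bot, viewer, finder gives the robot as it stands.
- The arm moves only by the tool move_arm, never from a script. Its arguments are lists of equal length, an entry for each row: "offset": the shift along the tool's x, y, z in cm, a list of three; "twist": the turn, a rotation vector about the tool's x, y, z in rad, a list of three; "grip": the opening, from 0 (shut) to 1 (fully open). In form: {"offset": [[x, y, z], ...], "twist": [[ax, ay, az], ...], "grip": [grip, ...]}. A call has 1 to 5 rows; each row shifts and turns the commanded pose from where the row before left it, along the tool's axes as they then stand; what a row does not reach is not made up. A row lasts 1/10 s, in which the tool goes at most 50 mm and 8.59 degrees, less where a joint would pass 70% of its speed; a pose out of reach is approached as far as the arm can. A call is refused whole if a number of a shift passes 5 or a number of a turn 0.15, either way. A call with a gripper value outside its range is refused whole. The fingers move at their own pace and stop on an object; "force" is the grip in N (left out, the last holds). Time passes only in rows, so rows that do not move let the fingers close. It gives the time, the measured TCP pose, the force, the opening and the grip force at its end, in the units of the state.
- bot.get_obs(): the state, without advancing time (a new reading comes with each control period).
- viewer.camera(name): name is "scene" or "top" or "wrist"; returns a dict with "color" (480x640x3 uint8, red, green, blue), "depth" (480x640 float32, m along the optical axis (not along the pixel's ray), 0 where there is no reading), "vfov" (degrees; the focal length in pixels is half the picture's height over the tangent of half this angle, whatever the lens; pixels are square), "cx", "cy" (the principal point, pixels), "k1" (the pictures are not rectified: a ray, as slopes to the right and down, at radius r is drawn at 1 + k1 r^2 times it, then the intrinsics apply), "position" and "attitude" of the camera in the world; the wrist camera has in their place "tool_from_camera" (4x4, takes a point from camera to tool coordinates, whose origin is the TCP and whose axes are the flange's). Camera axes: x right, y down, z forward; pixel columns grow to the right and rows downward; lengths in m; the calibration is good to about 2 mm. A picture is of the moment at which its call begins: read the wrist's pose just before it.
- bot.job_done(): hands the job in; it is judged then, once.
Trained networks look in a picture, given as the dict that the camera call returned (one of the last four; its "shot" number tells which), for a name from the list of things; names that differ only in an ending like _2 or _b are one class to them, and where a whole thing is asked for, a point or a joint stands for the part that bears it (a point fixed in the world has none). Each returns a list of dicts, best first, with "p" (0 to 1); they miss things now and then, are a little off and sometimes report something else, mostly with a low value. They report only what shows in the picture. A call takes as long as a camera call. They do not tell look-alikes from the thing itself.
- finder.boxes_of(picture, thing): "position" ([column, row] in pixels, amid what is visible of it).
- finder.pinpoint(picture, thing): "position" ([column, row] in pixels: a listed point, or the origin of a listed thing).
The state is a dict: "time": time; "q": joint angles; "qd": joint speeds; "joint_efforts": joint torques, N m; "ee_pos": TCP position; "tcp_rot": TCP orientation; "wrist_force": force on the tool from outside, world axes, zero at the start; "torque": the same for the moment, N m; "opening": finger opening in m; "grasp_force": force on a finger pad.
Only numpy, scipy, OpenCV 4.12 (cv2) and the standard library are available. Lean on these libraries where they do the work, as an engineer would, in place of code of your own. Each camera call takes 0.05 s, during which the arm holds its last target. There are 200 camera calls.

## Working session

There is one attempt and no reset: what is moved stays moved. The work goes in short steps, Python scripts to look and compute and a tool call to move; the robot and the scene stay as the last step left them, time stands still between calls to the robot, and variables do not carry over. Pictures are saved under pics/ and viewed, at most 10 in all, crops included, and the job is handed in when it is done.

Besides the shell and the picture viewer there is one more tool, called after ">>>" as name(argument=value, ...), one argument or row to a line, values as JSON. move_arm: Moves the arm, as the interface text tells. Its arguments: {"type":"object","properties":{"offset":{"type":"array","items":{"type":"array","items":{"type":"number"}}},"twist":{"type":"array","items":{"type":"array","items":{"type":"number"}}},"grip":{"type":"array","items":{"type":"number"}},"force":{"type":"number"}},"required":["offset","twist","grip"]}

```bash
mkdir -p pics; cat > h.py <<'E'
import numpy as np, cv2
from scipy.spatial.transform import Rotation as R
from workcell import bot, viewer, finder
def pose():
    o=bot.get_obs(); return o
def shot(name):
    o=bot.get_obs(); p=viewer.camera(name)
    if name=="wrist":
        T=np.eye(4);T[:3,:3]=rot(o["tcp_rot"]);T[:3,3]=o["ee_pos"];p["T"]=T@np.array(p["tool_from_camera"])
    else:
        T=np.eye(4);T[:3,:3]=rot(p["attitude"]);T[:3,3]=p["position"];p["T"]=T
    return p
def rot(a):
    a=np.array(a,float)
    if a.shape==(3,3): return a
    if a.shape==(4,): return R.from_quat(a).as_matrix()
    return R.from_euler("xyz",a,degrees=True).as_matrix()
def ray(p,uv):
    f=240/np.tan(np.radians(p["vfov"])/2)
    K=np.array([[f,0,p["cx"]],[0,f,p["cy"]],[0,0,1.]])
    s=cv2.undistortPoints(np.array([[uv]],float),K,np.array([p["k1"],0,0,0,0.]))[0,0]
    return np.array([s[0],s[1],1.])
def at_z(p,uv,z):
    d=p["T"][:3,:3]@ray(p,uv); c=p["T"][:3,3]; return c+d*(z-c[2])/d[2]
def at_d(p,uv):
    u,v=int(round(uv[0])),int(round(uv[1])); w=p["depth"][v-2:v+3,u-2:u+3]; w=w[w>0]
    d=np.median(w) if w.size else np.nan
    return p["T"][:3,:3]@(ray(p,uv)*d)+p["T"][:3,3]
def save(p,n,crop=None,s=1):
    im=cv2.cvtColor(p["color"],cv2.COLOR_RGB2BGR)
    if crop: im=im[crop[1]:crop[3],crop[0]:crop[2]]
    cv2.imwrite("pics/"+n,cv2.resize(im,None,fx=s,fy=s))
E
python3 - <<'E'
from h import *
o=bot.get_obs(); print(o)
for n in ("top","scene"):
    p=shot(n); save(p,n+"1.png"); print(n,p["position"],p["attitude"],p["vfov"],p["k1"])
    for t,z in (("ring_wide",0),("ring_wide_mid",.013),("ring_narrow_mid",.01),("lamp_stem_top",.123),("lamp_seat",.03)):
        for r in finder.pinpoint(p,t)[:4]: print(t,np.round(r["position"],1),round(r["p"],2),np.round(at_z(p,r["position"],z),4))
    for t in ("screwdriver","remote","tumbler","clock","tablet"):
        for r in finder.boxes_of(p,t)[:2]: print(t,np.round(r["position"],0),round(r["p"],2),np.round(at_d(p,r["position"]),3))
E
```

```text
{'time': 0.0, 'q': array([ 6.33121576e+01,  5.01197219e+00,  1.00335867e+01,  9.50995749e+01,
       -9.54353255e-04,  8.99993841e+01]), 'qd': array([-0.05568391,  0.0425417 , -0.04852021,  0.04874925, -0.02554774,
        0.07262712]), 'joint_efforts': array([-3.73099247e-04, -5.20387316e+01,  4.64804649e+01,  1.61461055e-02,
       -1.18461588e-05, -8.06910293e-06]), 'ee_pos': array([0.24693357, 0.49122264, 0.25256691]), 'tcp_rot': array([-1.79922040e+02,  9.53514334e-04,  1.53312775e+02]), 'wrist_force': array([-0.30606282,  0.00409618, -0.09274279]), 'torque': array([-0.07467339, -0.04367578, -0.00455119]), 'grasp_force': 0.0, 'opening': 0.08562005805189118}
top [ 0.27173247 -0.00433242  1.36294507] [-1.67234127e+02  2.56775598e-02 -9.04023974e+01] 51.08375852187516 -0.02283843393337133
ring_wide [255.6 319.6] 0.95 [0.3611 0.1747 0.    ]
ring_wide [233.5 235.3] 0.94 [0.5944 0.2415 0.    ]
ring_wide [208.3 275.1] 0.84 [0.4828 0.3072 0.    ]
ring_wide [209.5 314.8] 0.8 [0.3747 0.2994 0.    ]
ring_wide_mid [200.5 271.9] 0.88 [0.4897 0.3259 0.013 ]
ring_wide_mid [233.7 234.8] 0.74 [0
[... 950 characters left out ...]
24  0.2851 -0.    ]
ring_wide_mid [360.3 179. ] 0.72 [0.4895 0.3101 0.013 ]
ring_wide_mid [305.9 185.3] 0.72 [0.3618 0.1527 0.013 ]
ring_wide_mid [245.2 292.4] 0.72 [ 0.5087 -0.2923  0.013 ]
ring_wide_mid [368.3 209.7] 0.66 [0.5977 0.2278 0.013 ]
ring_narrow_mid [242.9 292.8] 0.71 [ 0.503  -0.2978  0.01  ]
lamp_stem_top [325.6 223.4] 0.79 [0.5674 0.0321 0.123 ]
lamp_stem_top [168.3 339.6] 0.58 [ 0.497 -0.573  0.123]
lamp_seat [322.9 238.2] 0.79 [0.564  0.0241 0.03  ]
screwdriver [338. 204.] 0.5 [0.506 0.168 0.024]
remote [284. 276.] 0.81 [ 0.561 -0.164  0.017]
tumbler [306. 313.] 0.55 [ 0.703 -0.207  0.005]
clock [407. 213.] 0.8 [0.729 0.266 0.088]
tablet [375. 274.] 0.57 [0.778 0.049 0.009]
```

View pics/top1.png

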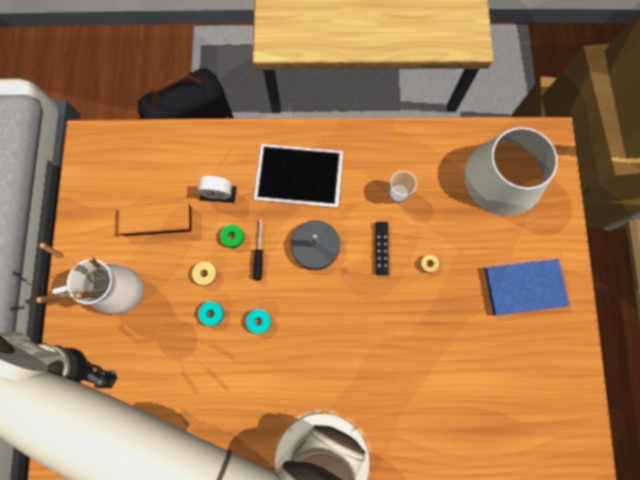

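```bash
python3 - <<'E'
import cv2
im=cv2.imread("pics/top1.png")[200:350,180:330]; cv2.imwrite("pics/crop1.png",cv2.resize(im,None,fx=4,fy=4,interpolation=2))
E
```

```text
(no output)
```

View pics/crop1.png

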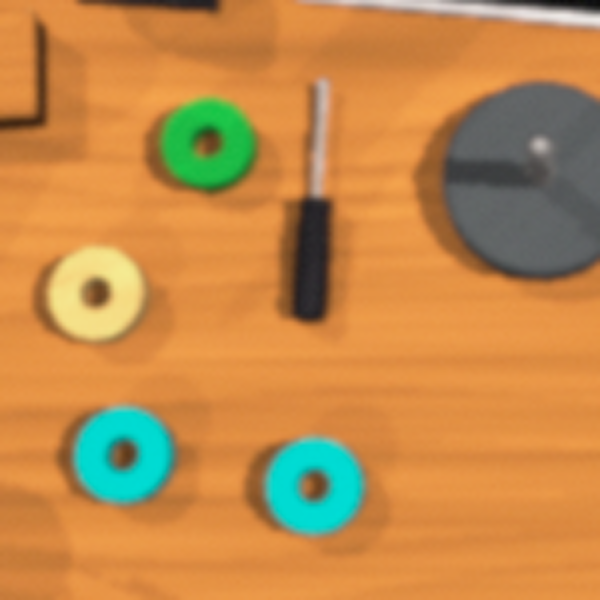

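Pale wide ring at (204,273) in the top picture. Look-alikes: green (232,236), turquoise (210,313) and (258,321). The narrow pale ring is at (430,263), on the right. The crop confirms that (204,273) is the pale wide ring. The lamp disc is at about (315,245), with the stem tip at (315,234).

```bash
cat >> h.py <<'E'
def rel(xyz,yaw=None):
    o=bot.get_obs(); M=rot(o["tcp_rot"]); d=M.T@(np.array(xyz)-o["ee_pos"]); return np.round(d*100,2)
def blob(p,lo=(15,60,120),hi=(40,255,255),near=None,amin=30):
    hsv=cv2.cvtColor(p["color"],cv2.COLOR_RGB2HSV); m=cv2.inRange(hsv,lo,hi)
    n,l,s,c=cv2.connectedComponentsWithStats(m); return [(np.round(c[i],1),s[i].tolist()) for i in range(1,n) if s[i][4]>amin]
E
python3 - <<'E'
from h import *
p=shot("top")
print("wide",at_z(p,(204,273.3),.026),"narrow",at_z(p,(430,263.3),.02),"disc",at_z(p,(315.5,245),.03),"tip",at_z(p,(314.8,236),.123))
w=at_z(p,(204,273.3),.026)
print(rel([w[0],w[1],.2]))
p=shot("wrist"); print(p["tool_from_camera"],p["vfov"])
hsv=cv2.cvtColor(p["color"],cv2.COLOR_RGB2HSV)
E
```

```text
wide [0.48370518 0.31308012 0.026     ] narrow [ 0.50776043 -0.29807245  0.02      ] disc [0.55866361 0.01248074 0.03      ] tip [0.5619978  0.01298757 0.123     ]
[-29.16  -5.3    5.33]
[[-7.93329867e-04 -9.58100284e-01 -2.86431871e-01  7.27917193e-02]
 [ 9.99999511e-01 -5.91072717e-04 -7.92588273e-04  4.28671169e-04]
 [ 5.90076985e-04 -2.86432360e-01  9.58100284e-01 -1.22161575e-01]
 [ 0.00000000e+00  0.00000000e+00  0.00000000e+00  1.00000000e+00]] 58.272905534165595
```

>>> move_arm(
  offset=[
    [-4,-1,0.4],
    [-4,-1,0.4],
    [-4,-1,0.4],
    [-4,-1,0.4],
    [-4,-1,0.4],
  ],
  twist=[
    [0,0,0],
    [0,0,0],
    [0,0,0],
    [0,0,0],
    [0,0,0],
  ],
  grip=[1,1,1,1,1],
)

```text
time: 1.7
ee_pos: [0.4043, 0.3557, 0.2333]
tcp_rot: [180.0, 0.0, 153.3]
wrist_force: [0.2, 1.2, 0.2]
opening: 0.0854
grasp_force: 0.0
```

>>> move_arm(
  offset=[
    [-4,-0.1,0.4],
    [-4,-0.1,0.4],
    [-1.2,-0.1,0.4],
    [0,0,0],
    [0,0,0],
  ],
  twist=[
    [0,0,0],
    [0,0,0],
    [0,0,0],
    [0,0,0],
    [0,0,0],
  ],
  grip=[1,1,1,1,1],
)

```text
time: 2.2
ee_pos: [0.4835, 0.3132, 0.2212]
tcp_rot: [-180.0, -0.0, 153.3]
wrist_force: [-0.9, -0.1, 1.0]
opening: 0.0852
grasp_force: 0.0
```

```bash
python3 - <<'E'
from h import *
p=shot("wrist"); save(p,"w1.png"); print(bot.get_obs()["ee_pos"],bot.get_obs()["tcp_rot"])
for t,z in (("ring_wide",0),("ring_wide_mid",.013)):
    for r in finder.pinpoint(p,t)[:3]: print(t,np.round(r["position"],1),round(r["p"],2),np.round(at_z(p,r["position"],z),4),rel(at_z(p,r["position"],z)))
E
```

```text
[0.48326772 0.31353666 0.22156173] [ 1.79991051e+02 -1.55636330e-02  1.53354282e+02]
ring_wide [299.2 342.3] 0.91 [0.5901 0.2436 0.    ] [-12.7   -1.49  22.17]
ring_wide [320.5 207.3] 0.81 [0.4879 0.316  0.    ] [-0.33  0.41 22.17]
ring_wide [ 77.1 143.3] 0.81 [0.3553 0.1678 0.    ] [  4.89 -18.78  22.16]
ring_wide_mid [217.2  92.9] 0.97 [0.375  0.2879 0.013 ] [ 8.52 -7.17 20.87]
ring_wide_mid [293.4 350.3] 0.94 [0.5883 0.2394 0.013 ] [-12.72  -1.96  20.88]
ring_wide_mid [321.3 210.8] 0.88 [0.4881 0.3164 0.013 ] [-0.32  0.45 20.88]
```

View pics/w1.png

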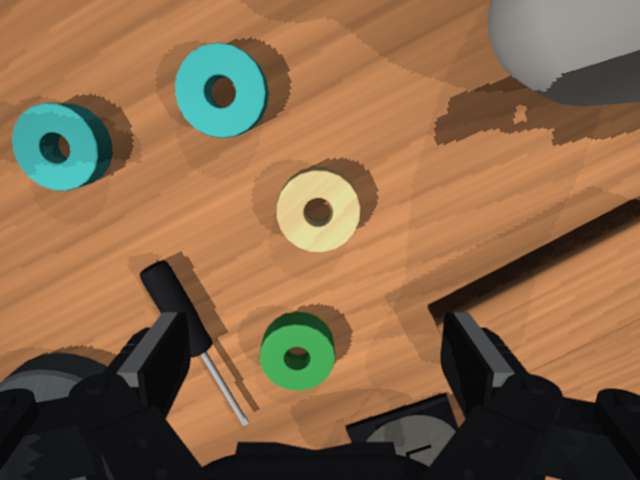

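The pale ring's top face is centred at about (318,211). The fingers straddle it below, and green and turquoise lie clear.

```bash
python3 - <<'E'
from h import *
p=shot("wrist")
hsv=cv2.cvtColor(p["color"],cv2.COLOR_RGB2HSV); m=cv2.inRange(hsv,(18,50,170),(35,150,255))
cs=cv2.findContours(m,cv2.RETR_EXTERNAL,cv2.CHAIN_APPROX_NONE)[0]; c=max(cs,key=cv2.contourArea)
print(cv2.minEnclosingCircle(c),cv2.fitEllipse(c))
w=at_z(p,cv2.fitEllipse(c)[0],.026); print(w,rel([w[0],w[1],.022]))
E
```

```text
((317.0, 211.5), 41.87192916870117) ((317.0259704589844, 211.26629638671875), (80.21734619140625, 82.61589813232422), 93.21756744384766)
[0.48419742 0.31522102 0.026     ] [-1.000e-02  1.600e-01  1.998e+01]
```

>>> move_arm(
  offset=[
    [0,0.1,4.5],
    [0,0,4.5],
    [0,0,4.5],
    [0,0,3],
    [0,0,2],
  ],
  twist=[
    [0,0,0],
    [0,0,0],
    [0,0,0],
    [0,0,0],
    [0,0,0],
  ],
  grip=[1,1,1,1,1],
)

```text
time: 2.9
ee_pos: [0.4829, 0.3138, 0.0338]
tcp_rot: [-179.9, -0.1, 153.4]
wrist_force: [-0.8, -0.1, 0.2]
opening: 0.0849
grasp_force: 0.0
```

>>> move_arm(
  offset=[
    [0,0,1.4],
    [0,0,0],
    [0,0,0],
    [0,0,0],
    [0,0,0],
  ],
  twist=[
    [0,0,0],
    [0,0,0],
    [0,0,0],
    [0,0,0],
    [0,0,0],
  ],
  grip=[1,1,0.3,0.3,0.3],
  force=70,
)

```text
time: 3.4
ee_pos: [0.4855, 0.3146, 0.0248]
tcp_rot: [179.8, 0.1, 153.3]
wrist_force: [-1.2, 0.5, 7.3]
opening: 0.062
grasp_force: 76.5
```

>>> move_arm(
  offset=[
    [0,0,0],
    [0,0,0],
    [0,0,0],
    [0,0,0],
    [0,0,0],
  ],
  twist=[
    [0,0,0],
    [0,0,0],
    [0,0,0],
    [0,0,0],
    [0,0,0],
  ],
  grip=[0.3,0.3,0.3,0.3,0.3],
)

```text
time: 3.9
ee_pos: [0.4856, 0.3146, 0.0248]
tcp_rot: [179.8, 0.1, 153.3]
wrist_force: [-1.0, 0.2, 6.2]
opening: 0.062
grasp_force: 76.5
```

>>> move_arm(
  offset=[
    [0,0,-2],
    [0,0,-4.5],
    [0,0,-4.5],
    [0,0,-4.5],
    [0,0,-4.5],
  ],
  twist=[
    [0,0,0],
    [0,0,0],
    [0,0,0],
    [0,0,0],
    [0,0,0],
  ],
  grip=[0.3,0.3,0.3,0.3,0.3],
)

```text
time: 4.4
ee_pos: [0.4845, 0.3137, 0.2256]
tcp_rot: [179.9, 0.1, 153.3]
wrist_force: [0.9, 0.8, -0.9]
opening: 0.0619
grasp_force: 76.5
```

>>> move_arm(
  offset=[
    [-3,-3,0],
    [-3,-3,0],
    [-3,-3,0],
    [-3,-3,0],
    [-3,-3,0],
  ],
  twist=[
    [0,0,0],
    [0,0,0],
    [0,0,0],
    [0,0,0],
    [0,0,0],
  ],
  grip=[0.3,0.3,0.3,0.3,0.3],
)

```text
time: 4.9
ee_pos: [0.5517, 0.1109, 0.2238]
tcp_rot: [179.9, 0.1, 153.3]
wrist_force: [0.1, 0.2, 0.3]
opening: 0.062
grasp_force: 76.5
```

>>> move_arm(
  offset=[
    [-3.5,-3,0],
    [-3.5,-3,0],
    [-3.5,-2.6,0],
    [0,0,0],
    [0,0,0],
  ],
  twist=[
    [0,0,0],
    [0,0,0],
    [0,0,0],
    [0,0,0],
    [0,0,0],
  ],
  grip=[0.3,0.3,0.3,0.3,0.3],
)

```text
time: 5.4
ee_pos: [0.6067, -0.0125, 0.223]
tcp_rot: [180.0, 0.0, 153.2]
wrist_force: [-0.0, 0.2, -0.3]
opening: 0.0619
grasp_force: 76.5
```

```bash
python3 - <<'E'
from h import *
o=bot.get_obs(); print(o["ee_pos"],o["tcp_rot"],o["opening"])
p=shot("wrist"); save(p,"w2.png")
for t,z in (("lamp_stem_top",.123),("lamp_barbs",.079),("lamp_seat",.03),("lamp",0)):
    for r in finder.pinpoint(p,t)[:2]: print(t,np.round(r["position"],1),round(r["p"],2),np.round(at_z(p,r["position"],z),4),rel(at_z(p,r["position"],z)))
E
```

```text
[ 0.60665625 -0.01247851  0.22300033] [1.79968986e+02 3.61518712e-02 1.53196150e+02] 0.061923086717023235
lamp_stem_top [321.7 153.6] 0.77 [0.5621 0.0142 0.123 ] [ 5.07  0.26 10.  ]
lamp_seat [319.8 142.7] 0.93 [0.5631 0.0137 0.03  ] [ 4.94  0.22 19.29]
lamp [320.1 139.2] 0.67 [0.5629 0.0144 0.    ] [ 5.    0.28 22.28]
```

View pics/w2.png

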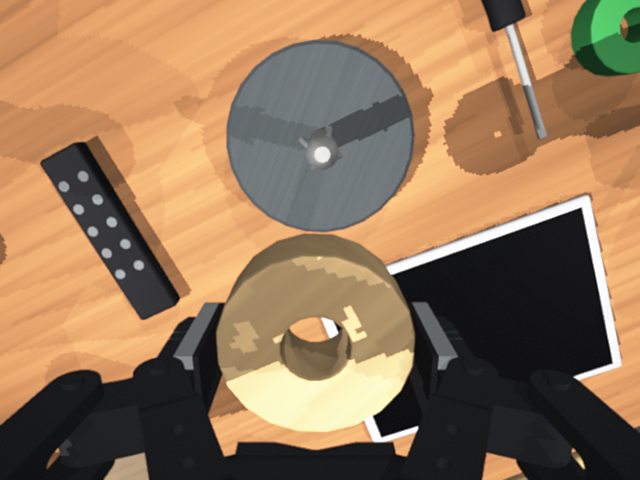

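Stem tip at (322,154), disc centre about (320,136). The ring is held level, with its bore rim centred at about (315,348).

```bash
cat >> h.py <<'E'
def circ(P):
    A=np.c_[2*P[:,:2],np.ones(len(P))]; s=np.linalg.lstsq(A,(P[:,:2]**2).sum(1),rcond=None)[0]
    return s[:2],np.sqrt(s[2]+s[0]**2+s[1]**2)
E
python3 - <<'E'
from h import *
p=shot("wrist"); o=bot.get_obs()
hsv=cv2.cvtColor(p["color"],cv2.COLOR_RGB2HSV)
m=((hsv[...,1]<70)&(hsv[...,2]<190)&(hsv[...,2]>50)).astype(np.uint8); m[235:]=0
m=cv2.morphologyEx(m,cv2.MORPH_OPEN,np.ones((7,7)))
c=max(cv2.findContours(m,cv2.RETR_EXTERNAL,cv2.CHAIN_APPROX_NONE)[0],key=cv2.contourArea)
c=cv2.convexHull(c); e=cv2.fitEllipse(c); print(e,cv2.boundingRect(c))
P=np.array([at_z(p,q[0].astype(float),.03) for q in c]); print("disc",circ(P))
m=((hsv[...,2]>225)&(hsv[...,1]<40)).astype(np.uint8)
n,l,s,cc=cv2.connectedComponentsWithStats(m[130:180,300:345]); t=cc[1+np.argmax(s[1:,4])]+[300,130]
print("tip",t,at_z(p,t,.123))
zt=o["ee_pos"][2]+.0012
for uv in ((315.5,348),(316,431),(217,340),(415,340)): print(uv,rel(at_z(p,uv,zt)))
d=p["depth"]; print([ (r,round(float(d[r,316]),4)) for r in range(236,436,6)])
E
```

```text
((317.8494567871094, 137.47105407714844), (187.26470947265625, 191.36256408691406), 5.510347366333008) (225, 42, 187, 192)
disc (array([0.56207276, 0.01417073]), np.float64(0.06710522094710407))
tip [318.96551724 156.95402299] [0.56238351 0.01404569 0.123     ]
(315.5, 348) [ 0.05  0.05 -0.12]
(316, 431) [-3.16  0.07 -0.12]
(217, 340) [ 0.33 -3.07 -0.12]
(415, 340) [ 0.33  3.2  -0.12]
[(236, 0.1461), (242, 0.1385), (248, 0.1337), (254, 0.1272), (260, 0.1263), (266, 0.1274), (272, 0.1286), (278, 0.127), (284, 0.128), (290, 0.1286), (296, 0.1293), (302, 0.1305), (308, 0.1306), (314, 0.132), (320, 0.3808), (326, 0.3812), (332, 0.3843), (338, 0.3838), (344, 0.1605), (350, 0.1563), (356, 0.1519), (362, 0.149), (368, 0.1454), (374, 0.1413), (380, 0.1376), (386, 0.1388), (392, 0.1403), (398, 0.1418), (404, 0.1406), (410, 0.1421), (416, 0.1422), (422, 0.142), (428, 0.1448), (434, 0.414)]
```

>>> move_arm(
  offset=[
    [2.6,0.15,0],
    [2.5,0.15,0],
    [0,0,0],
    [0,0,0],
    [0,0,0],
  ],
  twist=[
    [0,0,0],
    [0,0,0],
    [0,0,0],
    [0,0,0],
    [0,0,0],
  ],
  grip=[0.3,0.3,0.3,0.3,0.3],
)

```text
time: 6.2
ee_pos: [0.5627, 0.014, 0.2224]
tcp_rot: [180.0, 0.0, 153.3]
wrist_force: [0.1, 0.2, -0.5]
opening: 0.062
grasp_force: 76.5
```

```bash
python3 - <<'E'
from h import *
E=[]
for i in range(4):
    p=shot("wrist"); o=bot.get_obs(); E.append(o["ee_pos"])
print(np.round(E,4),o["tcp_rot"]); o=dict(ee=np.mean(E,0))
save(p,"w3.png")
M=p["T"][:3,:3]@np.array(p["tool_from_camera"])[:3,:3].T
print(M.T@(np.array([.5622,.0141,.123])-o["ee"])*100)
E
```

```text
[[0.5627 0.0139 0.2222]
 [0.5627 0.0138 0.2221]
 [0.5626 0.0138 0.222 ]
 [0.5625 0.0138 0.222 ]] [-1.79988006e+02 -2.10648383e-02  1.53294405e+02]
[4.93663809e-02 9.90227152e-03 9.90766146e+00]
```

View pics/w3.png

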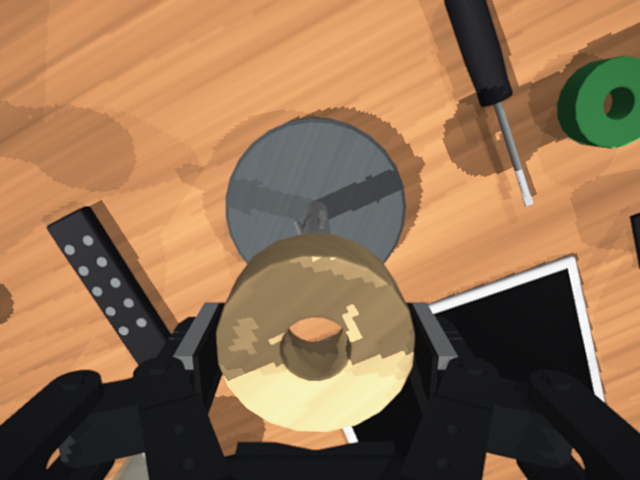

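The stem stands behind the ring at column 317, and the ring at 316, so they line up. Descending.

>>> move_arm(
  offset=[
    [0,0,3.5],
    [0,0,3],
    [0,0,1],
    [0,0,0.7],
    [0,0,0],
  ],
  twist=[
    [0,0,0],
    [0,0,0],
    [0,0,0],
    [0,0,0],
    [0,0,0],
  ],
  grip=[0.3,0.3,0.3,0.3,0.3],
)

```text
time: 6.9
ee_pos: [0.5623, 0.0139, 0.1404]
tcp_rot: [-180.0, -0.0, 153.3]
wrist_force: [0.6, 0.1, -0.6]
opening: 0.0624
grasp_force: 76.5
```

>>> move_arm(
  offset=[
    [0,0,0.5],
    [0,0,0.5],
    [0,0,0.5],
    [0,0,0],
    [0,0,0],
  ],
  twist=[
    [0,0,0],
    [0,0,0],
    [0,0,0],
    [0,0,0],
    [0,0,0],
  ],
  grip=[0.3,0.3,0.3,0.3,0.3],
)

```text
time: 7.4
ee_pos: [0.5621, 0.014, 0.1253]
tcp_rot: [-180.0, -0.0, 153.3]
wrist_force: [-0.7, 0.5, -0.5]
opening: 0.0619
grasp_force: 76.5
```

>>> move_arm(
  offset=[
    [0,0,0.6],
    [0,0,0.6],
    [0,0,0.6],
    [0,0,0.6],
    [0,0,0],
  ],
  twist=[
    [0,0,0],
    [0,0,0],
    [0,0,0],
    [0,0,0],
    [0,0,0],
  ],
  grip=[0.3,0.3,0.3,0.3,0.3],
)

```text
time: 7.9
ee_pos: [0.5623, 0.014, 0.1006]
tcp_rot: [180.0, 0.0, 153.3]
wrist_force: [2.4, -0.5, -3.9]
opening: 0.0619
grasp_force: 76.9
```

>>> move_arm(
  offset=[
    [0,0,0.6],
    [0,0,0.6],
    [0,0,0.6],
    [0,0,0.4],
    [0,0,0],
  ],
  twist=[
    [0,0,0],
    [0,0,0],
    [0,0,0],
    [0,0,0],
    [0,0,0],
  ],
  grip=[0.3,0.3,0.3,0.3,0.3],
)

```text
time: 8.4
ee_pos: [0.562, 0.0139, 0.0786]
tcp_rot: [-180.0, -0.0, 153.3]
wrist_force: [1.9, -0.8, -8.4]
opening: 0.0622
grasp_force: 77.6
```

>>> move_arm(
  offset=[
    [0,0,0.3],
    [0,0,0],
    [0,0,0],
  ],
  twist=[
    [0,0,0],
    [0,0,0],
    [0,0,0],
  ],
  grip=[0.3,0.3,0.3],
)

```text
time: 8.7
ee_pos: [0.562, 0.014, 0.0761]
tcp_rot: [-180.0, -0.0, 153.3]
wrist_force: [0.7, 0.4, -0.6]
opening: 0.062
grasp_force: 78.2
```

>>> move_arm(
  offset=[
    [0,0,0],
    [0,0,0],
    [0,0,0],
    [0,0,0],
    [0,0,0],
  ],
  twist=[
    [0,0,0],
    [0,0,0],
    [0,0,0],
    [0,0,0],
    [0,0,0],
  ],
  grip=[1,1,1,1,1],
)

```text
time: 9.2
ee_pos: [0.5622, 0.014, 0.0764]
tcp_rot: [180.0, 0.0, 153.3]
wrist_force: [0.1, -0.2, -0.6]
opening: 0.0853
grasp_force: 0.0
```

>>> move_arm(
  offset=[
    [0,0,-2],
    [0,0,-4],
    [0,0,-4],
    [0,0,-4],
    [-3,0,0],
  ],
  twist=[
    [0,0,0],
    [0,0,0],
    [0,0,0],
    [0,0,0],
    [0,0,0],
  ],
  grip=[1,1,1,1,1],
)

```text
time: 9.7
ee_pos: [0.5895, 0.0014, 0.2239]
tcp_rot: [179.7, 0.5, 153.4]
wrist_force: [1.5, 0.3, 1.1]
opening: 0.0855
grasp_force: 0.0
```

```bash
python3 - <<'E'
from h import *
p=shot("wrist"); save(p,"w4.png"); print(bot.get_obs()["ee_pos"],p["T"][:3,3])
f=240/np.tan(np.radians(p["vfov"])/2)
hsv=cv2.cvtColor(p["color"],cv2.COLOR_RGB2HSV)
m=cv2.inRange(hsv,(18,50,120),(35,160,255))
ys,xs=np.nonzero(m[::3,::3]); P=np.array([at_d(p,(x*3,y*3)) for x,y in zip(xs,ys) if 3<x*3<636 and 3<y*3<476])
P=P[np.hypot(P[:,0]-.5622,P[:,1]-.0141)<.05]; print(len(P),np.percentile(P[:,2],[10,50,90]))
T=P[abs(P[:,2]-np.median(P[:,2]))<.004]
A=np.c_[T[:,:2]-[.5622,.0141],np.ones(len(T))]; print(np.linalg.lstsq(A,T[:,2],rcond=None)[0],T.min(0),T.max(0))
E
```

```text
[ 0.59294751 -0.00090156  0.21928179] [0.52353028 0.03432815 0.3454309 ]
604 [0.05702137 0.05757622 0.05786454]
[ 0.0022188  -0.00116057  0.0575239 ] [ 0.53014028 -0.01672133  0.05502583] [0.59319757 0.04523209 0.05840127]
```

View pics/w4.png

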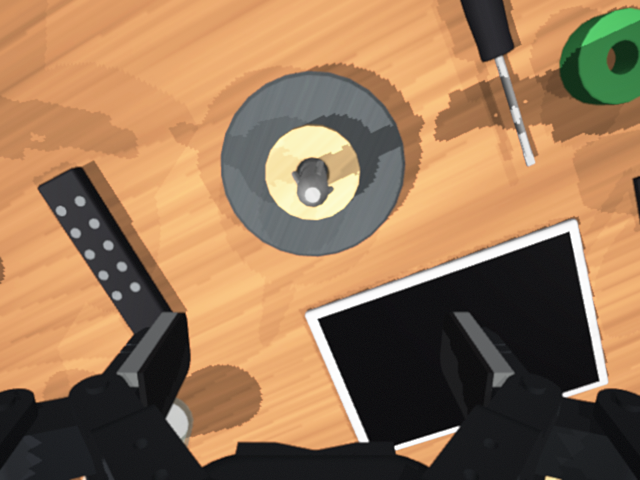

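The wide ring lies flat on the disc, level, at (312,172). Its top measures z = 0.0575, which is home within calibration. Now the narrow ring.

>>> move_arm(
  offset=[
    [-1.2,-4,0],
    [-1.2,-4.3,0],
    [-1.2,-4.3,0],
    [-1.1,-4.3,0],
    [-1,-4.3,0],
  ],
  twist=[
    [0,0,0],
    [0,0,0],
    [0,0,0],
    [0,0,0],
    [0,0,0],
  ],
  grip=[1,1,1,1,1],
)

```text
time: 10.25
ee_pos: [0.5441, -0.2162, 0.2161]
tcp_rot: [-180.0, -0.0, 153.3]
wrist_force: [1.1, -0.1, -0.3]
opening: 0.0856
grasp_force: 0.0
```

>>> move_arm(
  offset=[
    [0,-4.5,0],
    [0,-4.5,0],
    [0,0,0],
    [0,0,0],
  ],
  twist=[
    [0,0,0],
    [0,0,0],
    [0,0,0],
    [0,0,0],
  ],
  grip=[1,1,1,1],
)

```text
time: 10.65
ee_pos: [0.5038, -0.2957, 0.216]
tcp_rot: [180.0, -0.0, 153.2]
wrist_force: [0.5, 0.3, -0.4]
opening: 0.0851
grasp_force: 0.0
```

```bash
python3 - <<'E'
from h import *
p=shot("wrist"); save(p,"w5.png"); print(bot.get_obs()["ee_pos"])
for r in finder.pinpoint(p,"ring_narrow_mid")[:2]: print(r["position"],r["p"],rel(at_z(p,r["position"],.01)))
hsv=cv2.cvtColor(p["color"],cv2.COLOR_RGB2HSV); m=cv2.inRange(hsv,(18,50,170),(35,150,255))
c=max(cv2.findContours(m,cv2.RETR_EXTERNAL,cv2.CHAIN_APPROX_NONE)[0],key=cv2.contourArea)
e=cv2.fitEllipse(c); w=at_z(p,e[0],.02); print(e,w,rel([w[0],w[1],.026]))
E
```

```text
[ 0.50425729 -0.29484931  0.21611794]
[311.2, 212.7] 0.64 [-0.36 -0.45 20.62]
((314.8363037109375, 216.88088989257812), (57.95085525512695, 59.94020462036133), 87.25331115722656) [ 0.50787647 -0.29776766  0.02      ] [-0.45 -0.17 19.02]
```

View pics/w5.png

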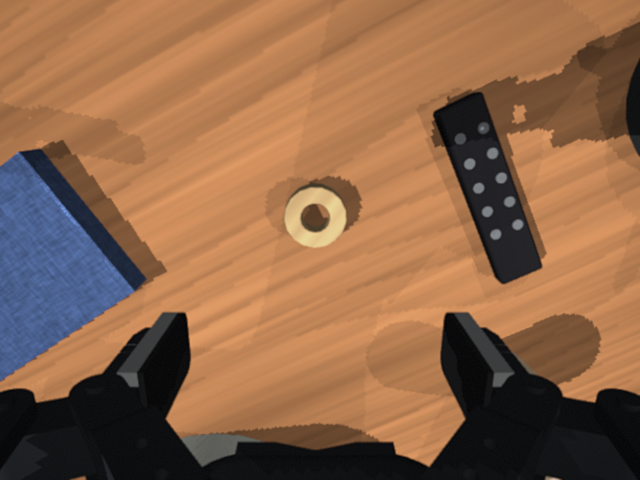

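The narrow ring is at (315,217), midway between the fingers, with the book and remote clear.

>>> move_arm(
  offset=[
    [-0.4,-0.2,4.5],
    [0,0,4.5],
    [0,0,4.5],
    [0,0,3],
    [0,0,2.1],
  ],
  twist=[
    [0,0,0],
    [0,0,0],
    [0,0,0],
    [0,0,0],
    [0,0,0],
  ],
  grip=[1,1,1,1,1],
)

```text
time: 11.25
ee_pos: [0.5066, -0.2963, 0.0274]
tcp_rot: [180.0, -0.2, 153.4]
wrist_force: [0.0, 0.1, 0.1]
opening: 0.0853
grasp_force: 0.0
```

>>> move_arm(
  offset=[
    [0,0,0],
    [0,0,0],
    [0,0,0],
    [0,0,0],
    [0,0,0],
  ],
  twist=[
    [0,0,0],
    [0,0,0],
    [0,0,0],
    [0,0,0],
    [0,0,0],
  ],
  grip=[1,0.2,0.2,0.2,0.2],
  force=70,
)

```text
time: 11.75
ee_pos: [0.5082, -0.299, 0.0328]
tcp_rot: [180.0, 0.2, 153.3]
wrist_force: [0.3, 0.9, 7.6]
opening: 0.0444
grasp_force: 71.6
```

>>> move_arm(
  offset=[
    [0,0,0],
    [0,0,0],
    [0,0,0],
    [0,0,0],
  ],
  twist=[
    [0,0,0],
    [0,0,0],
    [0,0,0],
    [0,0,0],
  ],
  grip=[0.2,0.2,0.2,0.2],
)

```text
time: 12.15
ee_pos: [0.5082, -0.299, 0.0328]
tcp_rot: [180.0, 0.2, 153.3]
wrist_force: [-0.1, 1.7, 7.2]
opening: 0.0446
grasp_force: 71.6
```

>>> move_arm(
  offset=[
    [0,0,-2],
    [0,0,-4.5],
    [0,0,-4.5],
    [0,0,-4.5],
    [0,0,-4.5],
  ],
  twist=[
    [0,0,0],
    [0,0,0],
    [0,0,0],
    [0,0,0],
    [0,0,0],
  ],
  grip=[0.2,0.2,0.2,0.2,0.2],
)

```text
time: 12.65
ee_pos: [0.5068, -0.2984, 0.2335]
tcp_rot: [-180.0, 0.1, 153.3]
wrist_force: [2.1, -1.1, -0.0]
opening: 0.0442
grasp_force: 71.5
```

>>> move_arm(
  offset=[
    [0.5,4,0],
    [0.5,4,0],
    [0.6,4,0],
    [0.6,4,0],
    [0.5,4,0],
  ],
  twist=[
    [0,0,0],
    [0,0,0],
    [0,0,0],
    [0,0,0],
    [0,0,0],
  ],
  grip=[0.2,0.2,0.2,0.2,0.2],
)

```text
time: 13.15
ee_pos: [0.573, -0.1061, 0.2317]
tcp_rot: [180.0, 0.1, 153.3]
wrist_force: [1.2, -0.2, -0.2]
opening: 0.0441
grasp_force: 71.5
```

>>> move_arm(
  offset=[
    [0.5,4,0],
    [0.5,4,0],
    [0.5,2.4,0],
    [0,0,0],
    [0,0,0],
  ],
  twist=[
    [0,0,0],
    [0,0,0],
    [0,0,0],
    [0,0,0],
    [0,0,0],
  ],
  grip=[0.2,0.2,0.2,0.2,0.2],
)

```text
time: 13.65
ee_pos: [0.6061, -0.0077, 0.231]
tcp_rot: [180.0, 0.1, 153.4]
wrist_force: [-0.1, -1.0, -1.1]
opening: 0.0444
grasp_force: 71.5
```

```bash
python3 - <<'E'
from h import *
p=shot("wrist"); p=shot("wrist"); o=bot.get_obs(); save(p,"w6.png"); print(o["ee_pos"],o["opening"])
for t,z in (("lamp_stem_top",.123),("lamp_seat",.03)):
    for r in finder.pinpoint(p,t)[:1]: print(t,r["position"],r["p"],at_z(p,r["position"],z),rel(at_z(p,r["position"],z)))
print("known lamp",rel([.5622,.0141,.123]))
hsv=cv2.cvtColor(p["color"],cv2.COLOR_RGB2HSV); m=cv2.inRange(hsv,(18,50,60),(35,170,255)); m[:235]=0
ys,xs=np.nonzero(m[::3,::3]); C=np.array(p["tool_from_camera"])
M=rot(o["tcp_rot"]); P=np.array([M.T@(at_d(p,(x*3,y*3))-o["ee_pos"]) for x,y in zip(xs,ys) if 3<x*3<636 and 3<y*3<476])*1000
P=P[np.hypot(P[:,0],P[:,1])<35]; zt=np.percentile(P[:,2],25); T=P[abs(P[:,2]-zt)<4]
A=np.c_[T[:,:2],np.ones(len(T))]; print(zt,np.linalg.lstsq(A,T[:,2],rcond=None)[0],np.percentile(T,[1,99],axis=0))
E
```

```text
[ 0.6058491  -0.00881114  0.23089966] 0.04406866928742429
lamp_stem_top [318.5, 158.4] 0.92 [0.56353348 0.0152477  0.123     ] [ 4.87  0.26 10.78]
lamp_seat [317.7, 146.2] 0.23 [0.56443284 0.01487847 0.03      ] [ 4.78  0.27 20.07]
known lamp [ 4.94  0.1  10.77]
11.213850829649012 [-7.40372578e-04 -7.67430251e-04  1.14945716e+01] [[-21.57921431 -20.86761807  10.85607699]
 [ 23.26528031  22.16609155  14.57188214]]
```

View pics/w6.png

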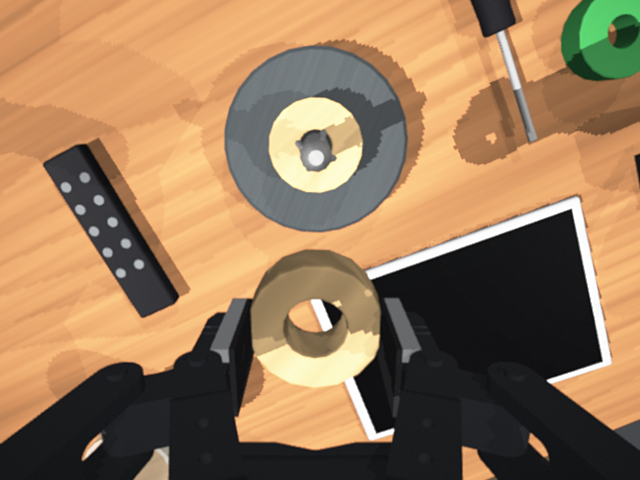

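The narrow ring is held level, centred at about (315,318), with its underside 31 mm below the TCP. The stem tip is at (316,158).

>>> move_arm(
  offset=[
    [2.5,0.1,0],
    [2.35,0,0],
    [0,0,0],
    [0,0,0],
  ],
  twist=[
    [0,0,0],
    [0,0,0],
    [0,0,0],
    [0,0,0],
  ],
  grip=[0.2,0.2,0.2,0.2],
)

```text
time: 14.25
ee_pos: [0.5631, 0.0141, 0.2309]
tcp_rot: [180.0, 0.1, 153.3]
wrist_force: [0.5, -0.3, -0.9]
opening: 0.0442
grasp_force: 71.5
```

```bash
python3 - <<'E'
from h import *
E=[]
for i in range(4): viewer.camera("wrist"); E.append(bot.get_obs()["ee_pos"])
print(np.round(E,4)); print(rel([.5622,.0141,.123]))
E
```

```text
[[0.5634 0.014  0.2306]
 [0.5636 0.014  0.2304]
 [0.5636 0.0141 0.2302]
 [0.5636 0.0141 0.2301]]
[ 0.12 -0.06 10.71]
```

>>> move_arm(
  offset=[
    [0,-0.1,3.5],
    [0,0,3],
    [0,0,1.2],
    [0,0,0.7],
    [0,0,0],
  ],
  twist=[
    [0,0,0],
    [0,0,0],
    [0,0,0],
    [0,0,0],
    [0,0,0],
  ],
  grip=[0.2,0.2,0.2,0.2,0.2],
)

```text
time: 14.95
ee_pos: [0.5627, 0.0137, 0.1462]
tcp_rot: [-180.0, -0.0, 153.3]
wrist_force: [-0.2, 0.5, -0.8]
opening: 0.044
grasp_force: 71.5
```

>>> move_arm(
  offset=[
    [0,0,0.6],
    [0,0,0.6],
    [0,0,0.6],
    [0,0,0.6],
    [0,0,0],
  ],
  twist=[
    [0,0,0],
    [0,0,0],
    [0,0,0],
    [0,0,0],
    [0,0,0],
  ],
  grip=[0.2,0.2,0.2,0.2,0.2],
)

```text
time: 15.45
ee_pos: [0.5624, 0.0138, 0.1215]
tcp_rot: [-180.0, -0.0, 153.3]
wrist_force: [0.1, 0.1, -4.1]
opening: 0.0441
grasp_force: 71.9
```

>>> move_arm(
  offset=[
    [0,0,0.6],
    [0,0,0.6],
    [0,0,0.6],
    [0,0,0.6],
    [0,0,0],
  ],
  twist=[
    [0,0,0],
    [0,0,0],
    [0,0,0],
    [0,0,0],
    [0,0,0],
  ],
  grip=[0.2,0.2,0.2,0.2,0.2],
)

```text
time: 15.95
ee_pos: [0.5625, 0.0138, 0.0977]
tcp_rot: [-180.0, -0.0, 153.3]
wrist_force: [0.6, -1.1, -5.5]
opening: 0.0439
grasp_force: 71.8
```

>>> move_arm(
  offset=[
    [0,0,0.4],
    [0,0,0.4],
    [0,0,0.1],
    [0,0,0],
  ],
  twist=[
    [0,0,0],
    [0,0,0],
    [0,0,0],
    [0,0,0],
  ],
  grip=[0.2,0.2,0.2,0.2],
)

```text
time: 16.35
ee_pos: [0.5626, 0.0137, 0.0891]
tcp_rot: [-180.0, -0.0, 153.3]
wrist_force: [0.4, -0.4, -0.5]
opening: 0.044
grasp_force: 72.3
```

>>> move_arm(
  offset=[
    [0,0,0.1],
    [0,0,0.1],
    [0,0,0],
  ],
  twist=[
    [0,0,0],
    [0,0,0],
    [0,0,0],
  ],
  grip=[0.2,0.2,0.2],
)

```text
time: 16.65
ee_pos: [0.5627, 0.0137, 0.0888]
tcp_rot: [180.0, 0.1, 153.3]
wrist_force: [-5.6, 0.4, 10.9]
opening: 0.0439
grasp_force: 73.5
```

Contact on the wide ring. Release, retreat and check.

>>> move_arm(
  offset=[
    [0,0,0],
    [0,0,0],
    [0,0,0],
    [0,0,0],
    [0,0,0],
  ],
  twist=[
    [0,0,0],
    [0,0,0],
    [0,0,0],
    [0,0,0],
    [0,0,0],
  ],
  grip=[1,1,1,1,1],
)

```text
time: 17.15
ee_pos: [0.5626, 0.0138, 0.0871]
tcp_rot: [-180.0, -0.0, 153.3]
wrist_force: [-0.9, -0.8, 0.3]
opening: 0.0854
grasp_force: 0.0
```

>>> move_arm(
  offset=[
    [0,0,-2],
    [0,0,-4],
    [0,0,-4],
    [0,0,-3],
    [-3,0,0],
  ],
  twist=[
    [0,0,0],
    [0,0,0],
    [0,0,0],
    [0,0,0],
    [0,0,0],
  ],
  grip=[1,1,1,1,1],
)

```text
time: 17.65
ee_pos: [0.5898, 0.0012, 0.2236]
tcp_rot: [179.8, 0.4, 153.4]
wrist_force: [1.0, -0.3, -0.9]
opening: 0.0854
grasp_force: 0.0
```

>>> move_arm(
  offset=[
    [-1,0,0],
    [0,0,0],
    [0,0,0],
  ],
  twist=[
    [0,0,0],
    [0,0,0],
    [0,0,0],
  ],
  grip=[1,1,1],
)

```text
time: 17.95
ee_pos: [0.5977, -0.0041, 0.2163]
tcp_rot: [-180.0, -0.1, 153.3]
wrist_force: [-0.3, -0.8, -0.2]
opening: 0.0854
grasp_force: 0.0
```

```bash
python3 - <<'E'
from h import *
p=shot("wrist"); p=shot("wrist"); save(p,"w7.png",(180,40,460,280),2.5)
hsv=cv2.cvtColor(p["color"],cv2.COLOR_RGB2HSV); m=cv2.inRange(hsv,(18,50,60),(35,170,255))
P=np.array([at_d(p,(x,y)) for y,x in np.argwhere(m>0)[::4] if 3<x<636 and 3<y<476])
r=np.hypot(P[:,0]-.5622,P[:,1]-.0141)
for lo,hi in ((.013,.021),(.027,.031)):
    T=P[(r>lo)&(r<hi)]; T=T[abs(T[:,2]-np.median(T[:,2]))<.006]; A=np.c_[T[:,:2]-[.5622,.0141],np.ones(len(T))]
    print(len(T),np.median(T[:,2]),np.linalg.lstsq(A,T[:,2],rcond=None)[0])
T=P[P[:,2]>.07]; print(T.min(0),T.max(0)); print(np.median([at_d(p,(u,v))[2] for u,v in ((240,150),(250,180),(390,150))]))
E
```

```text
544 0.07760407457769228 [ 0.00425408 -0.00193578  0.07761089]
382 0.057502481583055376 [-0.00123127  0.00070196  0.0574811 ]
[ 0.53949978 -0.0090028   0.07359621] [0.5863855  0.03773191 0.11536038]
0.031423483172172584
```

View pics/w7.png

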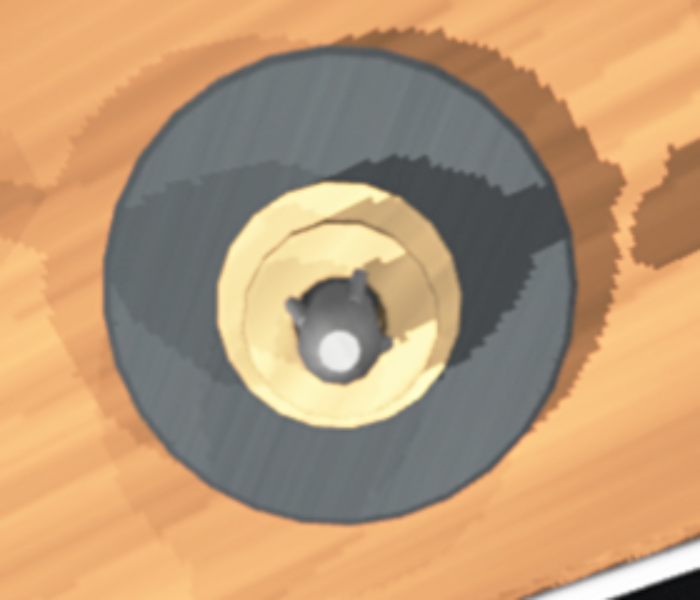

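The narrow ring lies flat on the wide one, with the barbs sprung out above it. The height steps above the disc are 26 mm and 20 mm, so both rings are home.

```bash
python3 -c "
from workcell import bot
print(bot.job_done())"
```

```text
the job is handed in; nothing more can be done
None
```

I put both rings on the lamp's stem and handed the job in at about 18 s. By the depth check, the wide ring is flat on the base and the narrow ring flat on it, below the barbs, but the hand-in returned no verdict.

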